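Hook the offcut tray out from under the lathe

TASK

Pick up the hook tool from the green mat, catch its bent tip in the brass ring of the blue offcut tray under the lathe bed, and pull the tray straight out until it comes firmly up against its hidden rubber stop, pulling gently enough not to tear the ring off (no more than about 2 kg of pull). Then unhook, leave the tray pulled out, and lay the hook flat back on the green mat. Touch the tray only with the hook and leave everything else where it is.

Things in the scene. Friction and masses are not known exactly. Their poses are not given: they have to be found in the camera images.
- bed: Grey lathe bed, bright steel ways, fixed. Origin on the bench under the middle of its open tail end; local +y runs along the bed to the headstock (the tray comes out to -y), z up. 205 mm wide (x); ways from 90 to 136 mm above the bench; end feet at x = +-96 mm, 15 mm thick.
- track (a point): Origin of the tray's track: same point and axes as the bed's. A steel slide plate 147 mm wide, 3 mm thick, lips 14 mm high (2.5 mm play each side), lies along y from -215 to +275 mm. Out of sight under the bed a rubber stop, set differently each time, first meets the tray when the tray's origin is between y = -10 and -70 mm. It yields 1 mm per 4 N, at most 12 mm.
- tray: Blue offcut tray, loose, 130 (x) x 220 (y) x 55 (z) mm, open, 0.5 to 1 kg. Origin at the centre of its underside, axes parallel to the bed's; ring on its -y face. Starts with its origin 60 to 90 mm along the bed's y: it comes out 70 to 160 mm. Sliding friction about 2 to 6 N, more once on the stop. Its ring tears off if the hook presses on the tray with over 25 N.
- ring (a point): Centre of the brass ring on the tray's front, 145 mm in front of the tray's origin (local y = -145 mm) and 42 mm above its underside. The ring stands upright with its hole along the tray's local x: inside 26 mm, wire 6 mm. Axes as the tray's.
- hook: Hook tool, loose, about 0.14 kg: flat-sided wooden handle 120 (x) x 22 (y) x 28 (z) mm, then a steel rod 8 mm thick along local +x from the handle's end, on its axis (14 mm above the underside), to x = 170 mm, where it bends square to local -y with a tip 34 mm long. Origin at the centre of the handle's underside. It lies flat on the mat, z up.
- hook_end (a point): Far end of the hook's bent tip: hook local (170, -34, 14) mm, axes as the hook's.
- hook_grip (a point): A good place to grip the handle across its 22 mm sides, near the tool's centre of mass: hook local (20, 0, 14) mm, axes as the hook's.
- mat: Green mat, fixed, 360 (x) x 150 (y) x 4 (z) mm. Origin at the centre of its underside, top 4 mm above the bench.
- bowl: Bystander: light wooden bowl blank, 120 mm across, 50 mm high. Origin under its centre.
- wax: Bystander: amber jar, 64 mm across, 70 mm high. Origin under its centre.
- sander: Bystander: cork sanding block 90 x 55 x 40 mm. Origin under its centre.
- centre: Bystander: steel lathe centre standing point up, 44 mm across, 75 mm high. Origin under its centre.
- knob_blank: Bystander: dark turned knob, 50 mm across, 60 mm high. Origin under its centre.
- blank: Bystander: wooden disc 90 mm across, 60 mm high, standing on the lathe bed. Origin under its centre.
- glue: Bystander: white bottle with orange cap, 60 mm across, 150 mm high. Origin under its centre.
Mind the look-alikes: they are no part of the job. Of the things like the hook, leave any that is orange; of the rest the larger one is meant.

How it is judged (in metres and radians):
On the way, in this order (a step that is already met when the one before it is completed fails the run):
1. the hook's tip is through the tray's ring (x of hook_end in the frame of ring above 0.003 m and y of hook_end in the frame of ring between -0.016 and 0.016 m and z of hook_end in the frame of ring between -0.016 and 0.016 m), for 0.2 s.
2. the tray is pulled by the hook firmly against its hidden stop (over 4 N on the stop) (contact force between tray and bed above 4 N and contact force between hook and tray above 4 N and y of tray in the frame of bed below -0.005 m), for 0.2 s.
At the end, for the whole second after the job is handed in: Tray, once pulled onto its stop, left level, at rest, its origin outside the bed's end (bed y below 0). Hook flat (0.1 rad) and at rest on the green mat: handle centre within 130 mm of mat centre lengthwise, 70 crosswise; tip end within 200 and 100 mm (y of tray in the frame of bed below 0 m and angle between tray's own z axis and vertical below 0.05 rad and linear speed of each of tray, hook below 0.01 m/s and x of hook in the frame of mat between -0.13 and 0.13 m and y of hook in the frame of mat between -0.07 and 0.07 m and x of hook_end in the frame of mat between -0.2 and 0.2 m and y of hook_end in the frame of mat between -0.1 and 0.1 m and height (world z) of hook below 0.012 m and angle between hook's own z axis and vertical below 0.1 rad); the robot touches nothing.
It fails at once if the hook presses on the tray with more than 25 N (contact force between hook and tray above 25 N).
It fails at once if the robot itself touches the tray (contact force between any of the fingers, the arm and tray above 1 N).
It fails at once if the tray is tipped by more than 0.15 rad (angle between tray's own z axis and vertical above 0.15 rad).
It fails at once if a bystander is moved by more than 20 mm (distance of any of bowl, wax, sander, centre, knob_blank, blank, glue from where it was at the start of the episode above 0.02 m).
It also fails if it takes over 61 s, if anything falls off the work surface, if the arm or the gripper's body presses on something with over 40 N, if the wrist force passes 120 N, or if a joint passes its speed limit or range.

ROBOT

A 7-joint arm with a two-finger parallel gripper is mounted at the origin on the work surface. World frame = base frame: x ahead of the robot, y to its left, z up, the work surface at z = 0. Lengths are in mm, angles in rad, forces in N, time in s.
With the tool pointing down it reaches from about 425 to 825 mm from the base axis. Payload 3.6 kg.
Tool frame: the origin (TCP) lies on the centre line of the jaws, within the pads' length; the fingertips stand 25 mm ahead of it and the grasp point (between the pads) lies 6 mm ahead of it; z points along the fingers, y is the direction in which the jaws open and shut (so a half turn about z gives the same grasp; the last joint's range is limited). The gripper opens to 85 mm and grips with 20 to 120 N. Pads are 22 mm wide; open, the fingers measure 114 mm over their backs; the gripper's body (76 mm by 85 mm) begins 54 mm behind the grasp point. The pads swing forward as they close: fully open they stand 13 mm farther back than shut.
Start: joints at [-1.149, 0.615, -0.013, 1.423, 0.008, 1.103, -0.04], TCP at [281.405, 585.897, 256.297] pointing down, gripper open.
Joint ranges: [-3.12, 3.12], [-0.3, 2.06], [-1.34, 1.32], [0.26, 2.42], [-1.36, 4.5], [0.01, 1.98], [-2.84, 2.84]. Speed limits (rad/s): [2.79, 2.79, 3.14, 3.14, 3.14, 3.14, 3.14].

INTERFACE

Orientations are given as a unit quaternion [w, x, y, z].
In Python, from plant import env gives the robot as it stands.
- The arm moves only by the tool step_arm, never from a script. Its argument "steps" is a list of rows, each an object with "translation": the shift along the tool's x, y, z normalised to -1 to 1, where 1 is 100 cm, a list of three; "dr": the turn, a rotation vector about the tool's x, y, z normalised to -1 to 1, where 1 is 90 degrees, a list of three; "claw": the opening in per cent of the stroke, from 0 (shut) to 100 (fully open). In form: [{"translation": [dx, dy, dz], "dr": [wx, wy, wz], "claw": claw}, ...]. A call has 1 to 20 rows; each row is the pose to reach, as a shift and turn from the pose measured when the call began, along the tool's axes at that moment; what a row does not reach only later rows make up. A row lasts 1/12 s, in which the tool goes at most 41.7 mm and 7.16 degrees, less where a joint would pass 70% of its speed; a pose out of reach is approached as far as the arm can. A call with a number of a shift or a turn outside -1 to 1 is refused whole. A call with a gripper value outside its range is refused whole. The fingers move at their own pace and stop on an object; "force" is the grip in N (left out, the last holds). Time passes only in rows, so rows that repeat a pose let the fingers close. It gives the time, the measured TCP pose, the force and the opening at its end, in the units of the state.
- env.read_state(): the state, without advancing time (a new reading comes with each control period).
- env.capture(name): name is "side" or "top"; returns the picture (400x640x3 uint8, blue, green, red); there is no depth.
- env.camera_info(name): a dict with "fx", "fy", "cx", "cy" (pixels), "distortion" ([k1, k2, p1, p2, k3] as OpenCV has them; the pictures are not rectified), "rvec" (rotation vector, rad) and "tvec" (3), from world to camera coordinates, as OpenCV has them. Camera axes: x right, y down, z forward; pixel columns grow to the right and rows downward; lengths in mm; the calibration is good to about 2 mm. A picture is of the moment at which its call begins. camera_info takes no time and is no camera call.
- env.job_done(): hands the job in, once; it reports no verdict.
Trained networks look in the newest picture that a camera, given by its name, has taken for a name from the list of things; names that differ only in an ending like _2 or _b are one class to them, and where a whole thing is asked for, a point or a joint stands for the part that bears it (a point fixed in the world has none). Each returns a list of dicts, best first, with "p" (0 to 1); they miss things now and then, are a little off and sometimes report something else, mostly with a low value. They report only what shows in the picture. A call takes as long as a camera call. They do not tell look-alikes from the thing itself.
- env.outline_of(label, camera): "mask" (400x640 bool, what is visible of it) and "uv" ([column, row] in pixels, amid what is visible of it).
- env.pinpoint(label, camera): "uv" ([column, row] in pixels: a listed point, or the origin of a listed thing).
The state is a dict: "t": time; "joint_positions": joint angles; "joint_vel": joint speeds; "tau": joint torques, N m; "position": TCP position; "eef_rot": TCP orientation; "contact_force": force on the tool from outside, world axes, zero at the start; "moment": the same for the moment, N m; "gripper_width": finger opening in mm.
Only numpy, scipy, OpenCV 4.12 (cv2) and the standard library are available. Lean on these libraries where they do the work, as an engineer would, in place of code of your own. Each camera call takes 0.05 s, during which the arm holds its last target. There are 200 camera calls.

## Working session

There is one attempt and no reset: what is moved stays moved. The work goes in short steps, Python scripts to look and compute and a tool call to move; the robot and the scene stay as the last step left them, time stands still between calls to the robot, and variables do not carry over. Pictures are saved under pics/ and viewed, about 8 in all and at most 12, crops included, and the job is handed in when it is done.

Besides the shell and the picture viewer there is one more tool, called after "Emit:" as name([rows], argument=value, ...), one row to a line, values as JSON. step_arm: Moves the arm, as the interface text tells. Scaled input: -1 to 1 covers 100 cm each way for a shift and 90 degrees each way for a turn. Its arguments: {"type":"object","properties":{"steps":{"type":"array","items":{"type":"object","properties":{"translation":{"type":"array","items":{"type":"number"}},"dr":{"type":"array","items":{"type":"number"}},"claw":{"type":"number"}}}},"force":{"type":"number"}},"required":["steps"]}

```bash
mkdir -p pics; ls; python3 - <<'E'
from plant import env
import cv2
for n in("top","side"):
    cv2.imwrite(f"pics/{n}0.png",env.capture(n)); print(n,env.camera_info(n))
    for l in("hook","hook_end","hook_grip","ring","tray","bed","mat"):
        print(l,[(round(d["p"],2),[round(float(x),1) for x in d["uv"]]) for d in env.pinpoint(l,n)][:4])
print(env.read_state())
E
```

```text
pics
top {'fx': 455.39003261054705, 'fy': 455.39003261054705, 'cx': 320.2312208998776, 'cy': 198.2932990249863, 'distortion': array([-0.04205014,  0.        ,  0.        ,  0.        ,  0.        ]), 'rvec': array([ 2.13839242, -2.10195756,  0.21837424]), 'tvec': array([  19.60886089,  516.97831794, 1546.10160231])}
hook [(0.92, [462.0, 233.3]), (0.67, [399.1, 257.9]), (0.54, [389.2, 206.9])]
hook_end [(0.71, [342.3, 204.9]), (0.7, [481.0, 278.2]), (0.49, [387.7, 295.8])]
hook_grip [(0.86, [466.5, 234.2]), (0.67, [383.6, 207.9]), (0.57, [398.9, 263.1])]
ring [(0.67, [279.2, 178.6])]
tray [(0.59, [240.3, 187.2])]
bed [(0.81, [260.8, 182.1])]
mat [(0.89, [378.2, 200.6]), (0.44, [279.3, 181.7])]
side {'fx': 381.2836640184018, 'fy': 381.2836640184018, 'cx': 312.9415387508753, 'cy': 198.77867359529023, 'distortion': array([-0.08596831,  0.        ,  0.        ,  0.        ,  0.        ]), 'rvec': array([ 1.97734959, -0.86023846,  0.46969006]), 'tvec': array([-354.97944022,  294.10848994,  827.41575059])}
hook [(0.98, [333.0, 309.2]), (0.86, [446.6, 344.4]), (0.72, [373.6, 267.3])]
hook_en
[... 407 characters left out ...]
[-1.14948369,  0.6148634 , -0.01261624,  1.42342631,  0.00810939,
        1.10340274, -0.04040318]), 'joint_vel': array([-2.30435354e-03, -8.54902203e-04, -1.11850013e-03, -6.62208887e-04,
       -8.34768836e-04, -6.12768540e-05, -1.51929943e-03]), 'tau': array([-1.08056231e-04, -4.69052267e+01,  2.59072222e-01, -1.71339869e+01,
        1.01040202e-02,  1.53255940e-03,  9.74859574e-06]), 'position': array([281.40376056, 585.88402583, 256.31221129]), 'eef_rot': array([-2.31843644e-05,  2.22012424e-01,  9.75043836e-01, -2.05801210e-05]), 'contact_force': array([ 0.69750482, -0.06584018,  0.05800131]), 'moment': array([-0.00614003,  0.01160986, -0.0051194 ]), 'gripper_width': 85.71610082036224}
```

View pics/top0.png

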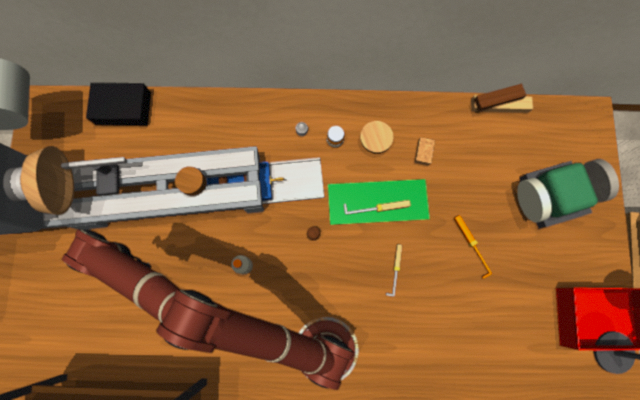

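View pics/side0.png

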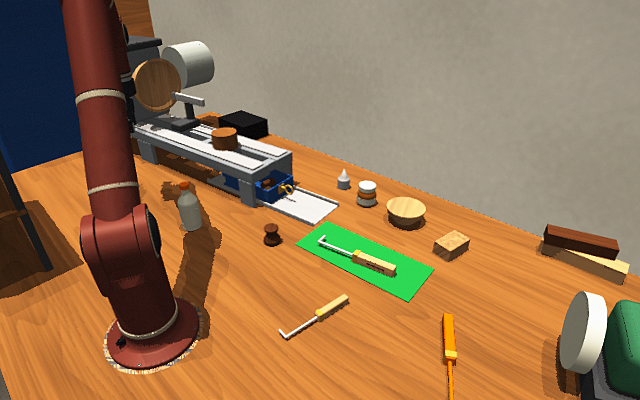

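The hook to use lies on the mat, with its tip at about (345,205) in the top view and pointing world +x. The ring is at about (279,179). The other two hooks are a smaller one and an orange one, both off the mat.

```bash
cat > h.py <<'E'
import numpy as np, cv2
from plant import env
C={n:env.camera_info(n) for n in("top","side")}
def K(c): return np.array([[c["fx"],0,c["cx"]],[0,c["fy"],c["cy"]],[0,0,1]])
def und(n,uv): return cv2.undistortPoints(np.array(uv,float).reshape(-1,1,2),K(C[n]),C[n]["distortion"])[:,0]
def P(n): return np.c_[cv2.Rodrigues(C[n]["rvec"])[0],C[n]["tvec"]]
def plane(n,uv,z):
    R=P(n)[:,:3];o=-R.T@P(n)[:,3];d=np.c_[und(n,uv),np.ones(len(np.array(uv).reshape(-1,2)))]@R
    return o+d*((z-o[2])/d[:,2])[:,None]
def tri(a,b):
    X=cv2.triangulatePoints(P("top"),P("side"),und("top",a).T,und("side",b).T);return (X[:3]/X[3]).T
def proj(n,X): return cv2.projectPoints(np.array(X,float).reshape(-1,1,3),C[n]["rvec"],C[n]["tvec"],K(C[n]),C[n]["distortion"])[0][:,0]
E
python3 - <<'E'
from h import *
np.set_printoptions(precision=1,suppress=True)
A=[[389.2,206.9],[342.3,204.9],[383.6,207.9],[279.2,178.6]];B=[[373.6,267.3],[323.3,236.9],[364.6,259.7],[289,188.2]]
print(tri(A,B))
print(plane("top",A[:1],4),plane("top",A[1:3],18),plane("top",A[3:],45))
print(plane("side",B[:1],4),plane("side",B[1:3],18),plane("side",B[3:],45))
im=env.capture("top"); cv2.imwrite("pics/c1.png",cv2.resize(im[135:235,240:440],None,fx=4,fy=4,interpolation=cv2.INTER_CUBIC))
im2=env.capture("side"); cv2.imwrite("pics/c2.png",cv2.resize(im2[150:300,240:440],None,fx=4,fy=4,interpolation=cv2.INTER_CUBIC))
# mat rect
hsv=cv2.cvtColor(im,cv2.COLOR_BGR2HSV);m=cv2.inRange(hsv,(50,120,80),(75,255,255));m[:,:300]=0;m[:,450:]=0
r=cv2.minAreaRect(cv2.findNonZero(m));b=cv2.boxPoints(r);q=plane("top",b,4);print("mat",q,q.mean(0),np.linalg.norm(np.diff(q,axis=0),axis=1))
E
```

```text
[[ 504.6 -226.5   -4.7]
 [ 503.6  -52.5    9.1]
 [ 496.5 -202.6   13.3]
 [ 586.3  174.5   48.8]]
[[ 498.9 -221.1    4. ]] [[ 500.6  -50.9   18. ]
 [ 492.3 -198.8   18. ]] [[586.5 175.3  45. ]]
[[ 501.2 -234.6    4. ]] [[ 496.3  -61.1   18. ]
 [ 496.  -207.9   18. ]] [[591.7 179.   45. ]]
mat [[ 579.8    2.2    4. ]
 [ 606.6 -358.9    4. ]
 [ 457.9 -362.4    4. ]
 [ 432.6   -7.5    4. ]] [ 519.2 -181.6    4. ] [362.2 148.7 355.8]
```

View pics/c1.png

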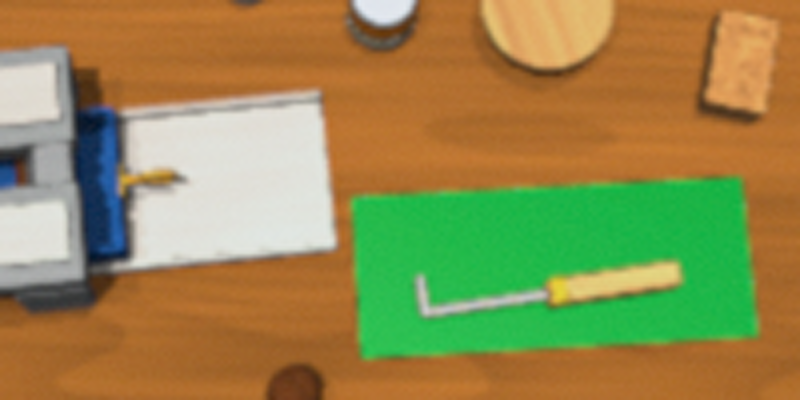

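View pics/c2.png

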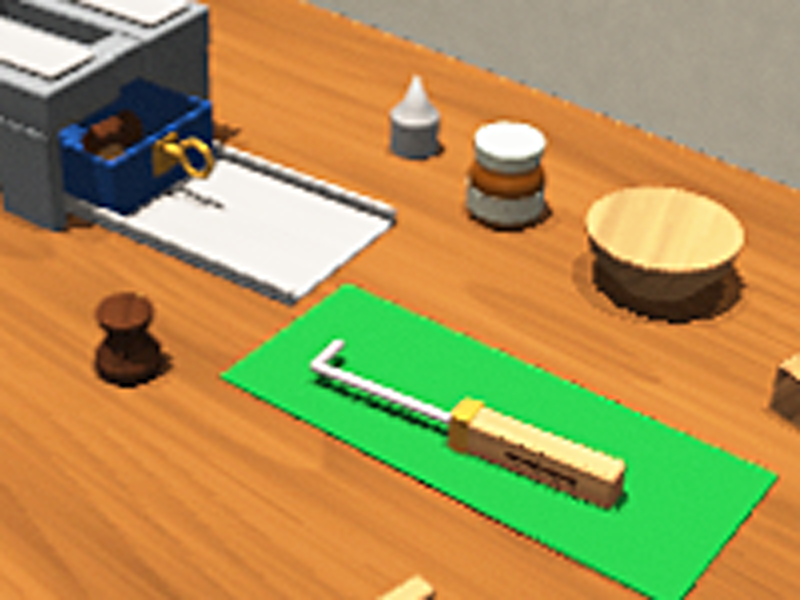

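```bash
python3 - <<'E'
from h import *
np.set_printoptions(precision=1,suppress=True)
f=lambda a,o:(np.array(a,float)+.5)/4-.5+np.array(o)
t=lambda a,z:plane("top",f(a,(240,135)),z)
s=lambda a,z:plane("side",f(a,(240,150)),z)
def ang(p):d=p[1]-p[0];return np.degrees(np.arctan2(d[1],d[0])),np.linalg.norm(d)
h=t([[681,273],[550,291]],32);print("handle top",h,ang(h))
r=t([[427,313],[419,278]],18);print("bend,tip",r,ang(r))
x=t([[545,292],[427,313]],18);print("rod",ang(x))
hs=s([[610,478],[462,410]],32);print("side handle top",hs,ang(hs))
rs=s([[318,363],[340,345]],18);print("side bend,tip",rs)
for p in ([[335,247],[100,272]],[[320,92],[125,108]]):
    q=t(p,15);print("lip",q,ang(q))
q=t([[335,247],[320,92]],15);print("plate end",q.mean(0),ang(q))
q=s([[295,300],[395,217]],15);print("plate end side",q,q.mean(0),ang(q))
q=t([[120,183],[178,176]],45);print("ring",q)
print("ring side hi/lo",tri(f([[160,177]],(240,135)),f([[195,157]],(240,150))))
m=t([[352,198],[742,178],[758,335],[362,357]],4);print("mat",m.mean(0),ang(m[[1,0]]),ang(m[[2,3]]))
print("knob",t([[295,380]],50))
# bed ways from edges
im=env.capture("top")
q=plane("top",[[256,148],[62,163]],136);print("bed?",ang(q[:2]))
E
```

```text
handle top [[ 509.6 -290.6   32. ]
 [ 491.3 -173.7   32. ]] (np.float64(98.90554108473239), np.float64(118.32773193279729))
bend,tip [[472.  -65.7  18. ]
 [503.6 -58.3  18. ]] (np.float64(13.044853843232447), np.float64(32.42030018310077))
rod (np.float64(101.19711869924517), np.float64(107.46513083441874))
side handle top [[ 499.7 -289.9   32. ]
 [ 489.9 -180.1   32. ]] (np.float64(95.06047910398662), np.float64(110.23804589489338))
side bend,tip [[476.3 -63.3  18. ]
 [502.5 -60.7  18. ]]
lip [[531.1  17.1  15. ]
 [504.5 227.1  15. ]] (np.float64(97.23136740181353), np.float64(211.6910510141475))
lip [[675.5  33.   15. ]
 [657.  210.5  15. ]] (np.float64(95.93027559224493), np.float64(178.49553561869232))
plate end [603.3  25.1  15. ] (np.float64(6.27327992889447), np.float64(145.2297703934513))
plate end side [[524.3   4.2  15. ]
 [664.6  24.   15. ]] [594.5  14.1  15. ] (np.float64(8.056736140728137), np.float64(141.67539428857268))
ring [[579.4 209.1  45. ]
 [586.8 157.8  45. ]]
ring side hi/lo [[584.6 173.8  47.6]]
mat [ 519.2 -181.4    4. ] (np.float64(94.08137804052694), np.float64(357.6441945896541)) (np.float64(94.1759536467944), np.float64(357.0749393093686))
knob [[405.7  50.4  50. ]]
bed? (np.float64(95.5019702958676), np.float64(662.7308521333505))
```

The bed is yawed about +6.3°. The hook's axis is at about 99.5° with its grip near (496,-212). I'll travel there at constant height to clear the glue bottle.

Emit:
step_arm([
  {"translation": [-0.539,-0.626,0],"dr": [0,0,0.609],"claw": 60},
  {"translation": [-0.539,-0.626,0],"dr": [0,0,0.609],"claw": 60},
  {"translation": [-0.539,-0.626,0],"dr": [0,0,0.609],"claw": 60},
  {"translation": [-0.539,-0.626,0],"dr": [0,0,0.609],"claw": 60},
  {"translation": [-0.539,-0.626,0],"dr": [0,0,0.609],"claw": 60},
  {"translation": [-0.539,-0.626,0],"dr": [0,0,0.609],"claw": 60},
  {"translation": [-0.539,-0.626,0],"dr": [0,0,0.609],"claw": 60},
  {"translation": [-0.539,-0.626,0],"dr": [0,0,0.609],"claw": 60},
  {"translation": [-0.539,-0.626,0],"dr": [0,0,0.609],"claw": 60},
  {"translation": [-0.539,-0.626,0],"dr": [0,0,0.609],"claw": 60},
  {"translation": [-0.539,-0.626,0],"dr": [0,0,0.609],"claw": 60},
  {"translation": [-0.539,-0.626,0],"dr": [0,0,0.609],"claw": 60},
  {"translation": [-0.539,-0.626,0],"dr": [0,0,0.609],"claw": 60},
  {"translation": [-0.539,-0.626,0],"dr": [0,0,0.609],"claw": 60},
  {"translation": [-0.539,-0.626,0],"dr": [0,0,0.609],"claw": 60},
  {"translation": [-0.539,-0.626,0],"dr": [0,0,0.609],"claw": 60},
  {"translation": [-0.539,-0.626,0],"dr": [0,0,0.609],"claw": 60},
  {"translation": [-0.539,-0.626,0],"dr": [0,0,0.609],"claw": 60},
  {"translation": [-0.539,-0.626,0],"dr": [0,0,0.609],"claw": 60},
  {"translation": [-0.539,-0.626,0],"dr": [0,0,0.609],"claw": 60},
])

```text
t: 2.62
position: [496.5, -215.3, 256.7]
eef_rot: [0.001, 0.647, 0.763, -0.0]
contact_force: [0.0, -0.4, 0.3]
gripper_width: 51.4
```

Emit:
step_arm([
  {"translation": [0.003,0,0.04],"dr": [0,0,0],"claw": 60},
  {"translation": [0.003,0,0.08],"dr": [0,0,0],"claw": 60},
  {"translation": [0.003,0,0.12],"dr": [0,0,0],"claw": 60},
  {"translation": [0.003,0,0.16],"dr": [0,0,0],"claw": 60},
  {"translation": [0.003,0,0.19],"dr": [0,0,0],"claw": 60},
  {"translation": [0.003,0,0.21],"dr": [0,0,0],"claw": 60},
  {"translation": [0.003,0,0.223],"dr": [0,0,0],"claw": 60},
  {"translation": [0.003,0,0.223],"dr": [0,0,0],"claw": 60},
  {"translation": [0.003,0,0.223],"dr": [0,0,0],"claw": 60},
])

```text
t: 3.37
position: [496.3, -212.6, 33.4]
eef_rot: [0.001, 0.647, 0.763, -0.0]
contact_force: [-0.0, -0.1, -0.0]
gripper_width: 51.4
```

```bash
python3 - <<'E'
from h import *
a=env.capture("top")[175:230,320:420];b=env.capture("side")[200:300,280:420]
cv2.imwrite("pics/c3.png",np.vstack([cv2.resize(a,(560,308),interpolation=2),cv2.resize(b,(560,400),interpolation=2)])[:600])
E
```

```text
(no output)
```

View pics/c3.png

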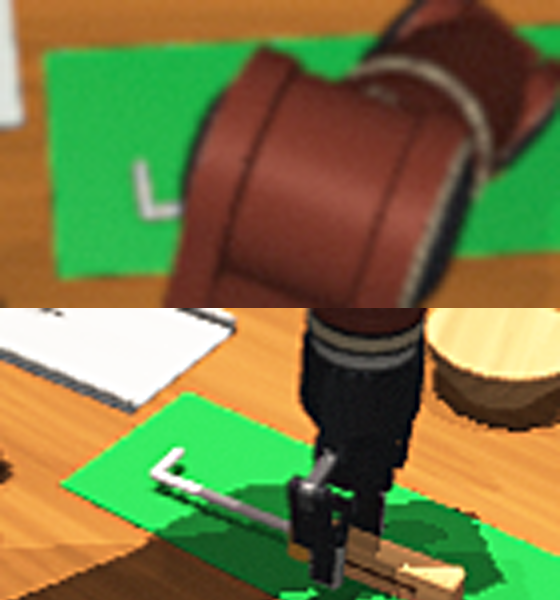

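The fingers straddle the handle with no contact, so I'll close and lift.

Emit:
step_arm([
  {"translation": [0,0,0],"dr": [0,0,0],"claw": 0},
  {"translation": [0,0,0],"dr": [0,0,0],"claw": 0},
  {"translation": [0,0,0],"dr": [0,0,0],"claw": 0},
  {"translation": [0,0,0],"dr": [0,0,0],"claw": 0},
  {"translation": [0,0,0],"dr": [0,0,0],"claw": 0},
  {"translation": [0,0,0],"dr": [0,0,0],"claw": 0},
  {"translation": [0,0,0],"dr": [0,0,0],"claw": 0},
  {"translation": [0,0,0],"dr": [0,0,0],"claw": 0},
  {"translation": [0,0,-0.02],"dr": [0,0,0],"claw": 0},
  {"translation": [0,0,-0.05],"dr": [0,0,0],"claw": 0},
  {"translation": [0,0,-0.08],"dr": [0,0,0],"claw": 0},
  {"translation": [0,0,-0.08],"dr": [0,0,0],"claw": 0},
], force=60)

```text
t: 4.47
position: [499.9, -214.6, 120.0]
eef_rot: [0.007, 0.647, 0.763, 0.002]
contact_force: [0.7, -1.3, -0.8]
gripper_width: 20.6
```

```bash
python3 - <<'E'
from h import *
a=env.capture("top")[165:230,250:420];b=env.capture("side")[150:290,250:420]
cv2.imwrite("pics/c4.png",np.vstack([cv2.resize(a,(680,260),interpolation=2),cv2.resize(b,(680,560),interpolation=2)[:340]]))
print(env.read_state()["gripper_width"],env.read_state()["position"])
for n in("top","side"):print([(round(d["p"],2),d["uv"]) for d in env.pinpoint("hook_end",n)])
E
```

```text
20.60275798187218 [ 497.46356173 -212.91362009  115.98084993]
[(0.95, [481.8, 277.9]), (0.63, [385.7, 295.6]), (0.36, [345.2, 196.1])]
[(0.77, [277.3, 327.9]), (0.74, [323.5, 208.2])]
```

View pics/c4.png

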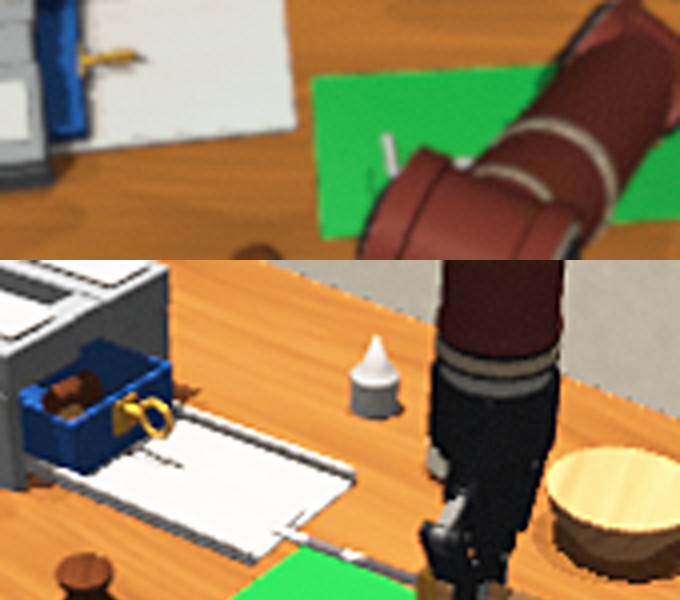

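The hook is held level. Next I'll go to a staging pose beside the ring, about 35 mm short on the -x side.

Emit:
step_arm([
  {"translation": [0.02,0.007,0],"dr": [0,0,0],"claw": 0},
  {"translation": [0.05,0.016,0],"dr": [0,0,0.034],"claw": 0},
  {"translation": [0.08,0.026,0],"dr": [0,0,0.034],"claw": 0},
  {"translation": [0.11,0.036,0.01],"dr": [0,0,0.034],"claw": 0},
  {"translation": [0.14,0.045,0.02],"dr": [0,0,0.034],"claw": 0},
  {"translation": [0.17,0.055,0.03],"dr": [0,0,0.034],"claw": 0},
  {"translation": [0.195,0.063,0.04],"dr": [0,0,0.034],"claw": 0},
  {"translation": [0.21,0.068,0.05],"dr": [0,0,0.034],"claw": 0},
  {"translation": [0.218,0.071,0.0556],"dr": [0,0,0.034],"claw": 0},
  {"translation": [0.223,0.072,0.0556],"dr": [0,0,0.034],"claw": 0},
  {"translation": [0.223,0.072,0.0556],"dr": [0,0,0.034],"claw": 0},
  {"translation": [0.223,0.072,0.0556],"dr": [0,0,0.034],"claw": 0},
  {"translation": [0.223,0.072,0.0556],"dr": [0,0,0.034],"claw": 0},
])

```text
t: 5.75
position: [530.9, 17.1, 58.7]
eef_rot: [0.002, 0.668, 0.744, -0.0]
contact_force: [0.1, 0.4, -1.4]
gripper_width: 20.4
```

```bash
python3 - <<'E'
from h import *
a=env.capture("top")[160:210,255:355];b=env.capture("side")[165:235,250:350]
cv2.imwrite("pics/c5.png",np.vstack([cv2.resize(a,(500,250),interpolation=2),cv2.resize(b,(500,350),interpolation=2)]))
s=env.read_state();print(s["gripper_width"],s["position"],s["eef_rot"],s["contact_force"])
for n in("top","side"):
  for l in ("hook_end","ring"):print(n,l,[(round(d["p"],2),d["uv"]) for d in env.pinpoint(l,n)])
E
```

```text
20.680821125990956 [530.86951207  17.70306261  58.75903916] [1.68294737e-03 6.67695683e-01 7.44432430e-01 1.50676637e-05] [-0.92297927  0.33826752 -0.99966898]
top hook_end [(0.68, [484.9, 278.6]), (0.54, [387.6, 292.7]), (0.38, [325.6, 195.4])]
top ring [(0.86, [277.8, 179.0])]
side hook_end [(0.91, [277.2, 193.9]), (0.65, [279.7, 328.6]), (0.34, [257.5, 187.4])]
side ring [(0.91, [288.3, 186.9])]
```

View pics/c5.png

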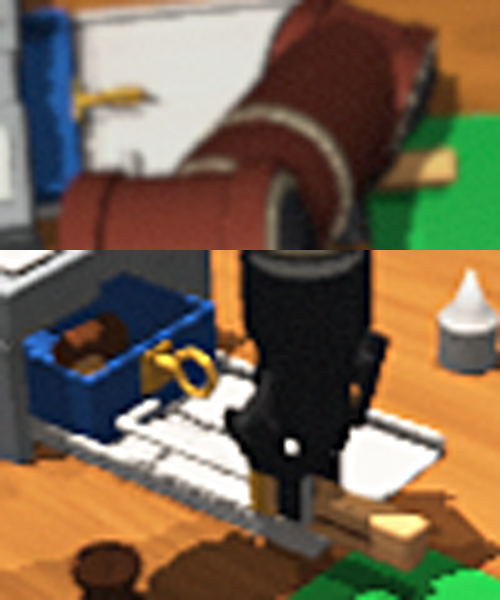

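```bash
python3 - <<'E'
from h import *
np.set_printoptions(precision=1,suppress=True)
tip=[548.4,170.5,43.4];bend=[514.6,166.8,43.4]
for n in("top","side"):print(n,"pred tip,bend,ring",proj(n,[tip,bend,[584.5,175.5,46],[585.5,175.5,45]]))
g=lambda a,y0,o:(np.array(a,float)+[.5,.5-y0])/5-.5+np.array(o)
rt=tri([g([118,97],0,(255,160)),[277.8,179]],[g([194,372],250,(250,165)),[288.3,186.9]]);print(rt)
im=env.capture("top");cv2.imwrite("pics/c6.png",np.vstack([cv2.resize(im[172:200,264:304],(800,560),interpolation=2)]))
t=g([157,402],250,(250,165));print("side tip meas",t, plane("side",[t],43.4), "bend",plane("side",[g([122,427],250,(250,165))],43.4))
E
```

```text
top pred tip,bend,ring [[280.2 189.2]
 [281.  198.6]
 [279.1 179.1]
 [279.1 178.9]]
side pred tip,bend,ring [[281.2 194.4]
 [274.2 198.8]
 [288.2 189.1]
 [288.4 189.2]]
[[586.3 178.1  44.3]
 [585.  178.2  52.6]]
side tip meas [281. 195.] [[545.3 168.2  43.4]] bend [[509.1 161.8  43.4]]
```

View pics/c6.png

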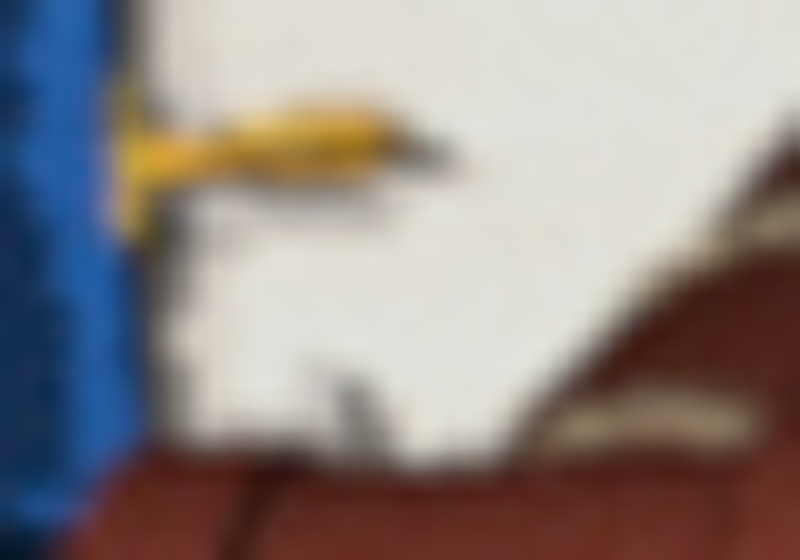

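The measured and predicted tip and ring positions agree within about 2 mm, so I'll insert slowly.

Emit:
step_arm([
  {"translation": [0.002,0.004,-0.003],"dr": [0,0,0],"claw": 0},
  {"translation": [0.0025,0.009,-0.0035],"dr": [0,0,0],"claw": 0},
  {"translation": [0.0025,0.014,-0.0035],"dr": [0,0,0],"claw": 0},
  {"translation": [0.0025,0.019,-0.0035],"dr": [0,0,0],"claw": 0},
  {"translation": [0.0025,0.024,-0.0035],"dr": [0,0,0],"claw": 0},
  {"translation": [0.0025,0.028,-0.0035],"dr": [0,0,0],"claw": 0},
  {"translation": [0.0025,0.032,-0.0035],"dr": [0,0,0],"claw": 0},
  {"translation": [0.0025,0.035,-0.0035],"dr": [0,0,0],"claw": 0},
  {"translation": [0.0025,0.035,-0.0035],"dr": [0,0,0],"claw": 0},
])

```text
t: 6.85
position: [566.0, 25.6, 61.9]
eef_rot: [0.001, 0.667, 0.745, 0.0]
contact_force: [-0.1, 0.2, -1.4]
gripper_width: 20.7
```

```bash
python3 - <<'E'
from h import *
a=env.capture("top")[168:203,259:309];b=env.capture("side")[175:215,260:310]
cv2.imwrite("pics/c7.png",np.hstack([cv2.resize(a,(400,280),interpolation=2),cv2.resize(b,(350,280),interpolation=2)]))
s=env.read_state();print(s["gripper_width"],s["position"],s["eef_rot"],s["contact_force"])
E
```

```text
20.585139038359372 [565.06167487  25.47382615  61.77976313] [ 9.57844613e-04  6.66874012e-01  7.45169864e-01 -9.59151677e-05] [ 0.36770162 -0.48433459 -1.20979016]
```

View pics/c7.png

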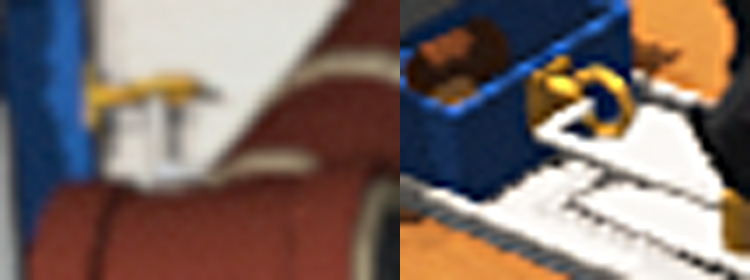

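Emit:
step_arm([
  {"translation": [0,0.004,0.0005],"dr": [0,0,0],"claw": 0},
  {"translation": [0,0.008,0.0005],"dr": [0,0,0],"claw": 0},
  {"translation": [0,0.012,0.0005],"dr": [0,0,0],"claw": 0},
  {"translation": [0,0.015,0.0005],"dr": [0,0,0],"claw": 0},
  {"translation": [0,0.015,0.0005],"dr": [0,0,0],"claw": 0},
  {"translation": [0,0.015,0.0005],"dr": [0,0,0],"claw": 0},
  {"translation": [0,0.015,0.0005],"dr": [0,0,0],"claw": 0},
])

```text
t: 7.53
position: [579.7, 27.2, 61.2]
eef_rot: [0.001, 0.667, 0.745, -0.0]
contact_force: [-0.6, 0.1, -1.4]
gripper_width: 20.6
```

```bash
python3 - <<'E'
from h import *
a=env.capture("top")[168:203,259:309];b=env.capture("side")[175:215,260:310]
cv2.imwrite("pics/c8.png",np.hstack([cv2.resize(a,(400,280),interpolation=2),cv2.resize(b,(350,280),interpolation=2)]))
s=env.read_state();print(s["gripper_width"],s["position"],s["eef_rot"],s["contact_force"])
E
```

```text
20.885579717415894 [579.67995582  27.11480283  61.23696323] [ 7.67477966e-04  6.66906827e-01  7.45140680e-01 -2.49413726e-04] [-0.86264911  0.61180439 -0.9540967 ]
```

View pics/c8.png

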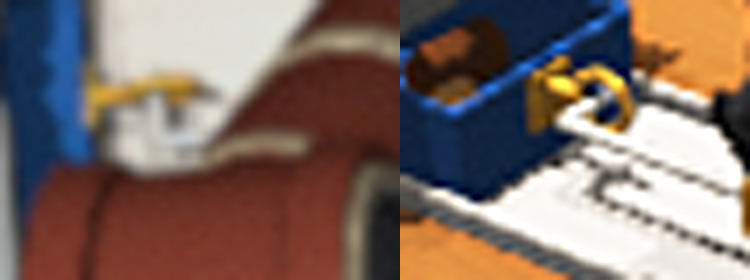

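The tip is through the ring: in the side view it shows inside the ring hole. I'll seat it a little deeper and pull the first 65 mm, which is under the 70 mm minimum travel.

Emit:
step_arm([
  {"translation": [0,0.003,0],"dr": [0,0,0],"claw": 0},
  {"translation": [0,0.004,0],"dr": [0,0,0],"claw": 0},
  {"translation": [0,0.004,0],"dr": [0,0,0],"claw": 0},
  {"translation": [-0.003,0.004,0],"dr": [0,0,0],"claw": 0},
  {"translation": [-0.006,0.004,0],"dr": [0,0,0],"claw": 0},
  {"translation": [-0.008,0.004,0],"dr": [0,0,0],"claw": 0},
  {"translation": [-0.01,0.004,0],"dr": [0,0,0],"claw": 0},
  {"translation": [-0.012,0.004,0],"dr": [0,0,0],"claw": 0},
  {"translation": [-0.014,0.004,0],"dr": [0,0,0],"claw": 0},
  {"translation": [-0.017,0.004,0],"dr": [0,0,0],"claw": 0},
  {"translation": [-0.021,0.004,0],"dr": [0,0,0],"claw": 0},
  {"translation": [-0.026,0.004,0],"dr": [0,0,0],"claw": 0},
  {"translation": [-0.031,0.004,0],"dr": [0,0,0],"claw": 0},
  {"translation": [-0.036,0.004,0],"dr": [0,0,0],"claw": 0},
  {"translation": [-0.041,0.004,0],"dr": [0,0,0],"claw": 0},
  {"translation": [-0.046,0.004,0],"dr": [0,0,0],"claw": 0},
  {"translation": [-0.051,0.004,0],"dr": [0,0,0],"claw": 0},
  {"translation": [-0.056,0.004,0],"dr": [0,0,0],"claw": 0},
  {"translation": [-0.06,0.004,0],"dr": [0,0,0],"claw": 0},
  {"translation": [-0.063,0.004,0],"dr": [0,0,0],"claw": 0},
])

```text
t: 9.3
position: [590.6, -35.9, 61.4]
eef_rot: [0.001, 0.667, 0.745, -0.0]
contact_force: [-0.9, 4.8, -0.6]
gripper_width: 20.8
```

```bash
python3 - <<'E'
from h import *
a=env.capture("top")[160:215,250:350];b=env.capture("side")[165:235,250:350]
cv2.imwrite("pics/c9.png",np.vstack([cv2.resize(a,(400,220),interpolation=2),cv2.resize(b,(400,280),interpolation=2)]))
s=env.read_state();print(s["gripper_width"],s["position"],s["eef_rot"],s["contact_force"])
E
```

```text
20.73630876998006 [590.68507081 -36.56468458  61.46679586] [ 1.37184192e-03  6.67416230e-01  7.44683366e-01 -6.15445142e-04] [-0.76127     2.77481384 -1.12672389]
```

View pics/c9.png

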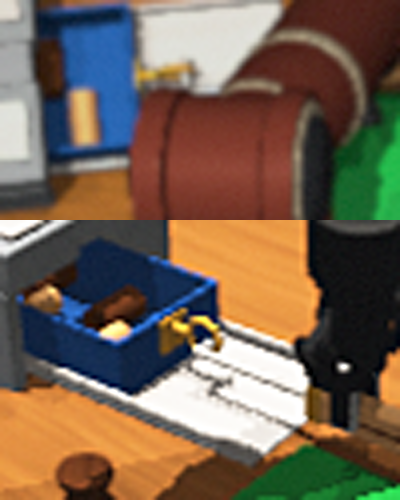

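The tray is following with about 3–5 N of pull. I'll continue in small steps and watch the force.

Emit:
step_arm([
  {"translation": [-0.002,0,0],"dr": [0,0,0],"claw": 0},
  {"translation": [-0.004,0,0],"dr": [0,0,0],"claw": 0},
  {"translation": [-0.004,0,0],"dr": [0,0,0],"claw": 0},
])

```text
t: 9.65
position: [591.1, -40.8, 61.5]
eef_rot: [0.001, 0.667, 0.745, -0.001]
contact_force: [-0.3, 4.0, 0.3]
gripper_width: 20.8
```

Emit:
step_arm([
  {"translation": [-0.002,0,0],"dr": [0,0,0],"claw": 0},
  {"translation": [-0.004,0,0],"dr": [0,0,0],"claw": 0},
  {"translation": [-0.004,0,0],"dr": [0,0,0],"claw": 0},
])

```text
t: 9.9
position: [591.5, -44.9, 61.5]
eef_rot: [0.001, 0.667, 0.745, -0.001]
contact_force: [-0.9, 3.5, -1.0]
gripper_width: 20.9
```

Emit:
step_arm([
  {"translation": [-0.002,0,0],"dr": [0,0,0],"claw": 0},
  {"translation": [-0.004,0,0],"dr": [0,0,0],"claw": 0},
  {"translation": [-0.004,0,0],"dr": [0,0,0],"claw": 0},
])

```text
t: 10.15
position: [591.9, -49.0, 61.5]
eef_rot: [0.001, 0.667, 0.745, -0.001]
contact_force: [-0.6, 4.5, 0.1]
gripper_width: 20.4
```

Emit:
step_arm([
  {"translation": [-0.002,0,0],"dr": [0,0,0],"claw": 0},
  {"translation": [-0.004,0,0],"dr": [0,0,0],"claw": 0},
  {"translation": [-0.004,0,0],"dr": [0,0,0],"claw": 0},
])

```text
t: 10.4
position: [592.2, -53.1, 61.5]
eef_rot: [0.001, 0.668, 0.745, -0.001]
contact_force: [-1.4, 4.6, -0.9]
gripper_width: 20.9
```

Emit:
step_arm([
  {"translation": [-0.002,0,0],"dr": [0,0,0],"claw": 0},
  {"translation": [-0.004,0,0],"dr": [0,0,0],"claw": 0},
  {"translation": [-0.004,0,0],"dr": [0,0,0],"claw": 0},
])

```text
t: 10.65
position: [592.6, -57.2, 61.5]
eef_rot: [0.001, 0.668, 0.745, -0.001]
contact_force: [0.1, 4.2, 0.1]
gripper_width: 21.1
```

Emit:
step_arm([
  {"translation": [-0.002,0,0],"dr": [0,0,0],"claw": 0},
  {"translation": [-0.004,0,0],"dr": [0,0,0],"claw": 0},
  {"translation": [-0.004,0,0],"dr": [0,0,0],"claw": 0},
])

```text
t: 10.9
position: [593.0, -61.4, 61.6]
eef_rot: [0.001, 0.668, 0.744, -0.001]
contact_force: [-0.6, 4.2, -0.1]
gripper_width: 20.5
```

Emit:
step_arm([
  {"translation": [-0.002,0,0],"dr": [0,0,0],"claw": 0},
  {"translation": [-0.004,0,0],"dr": [0,0,0],"claw": 0},
  {"translation": [-0.004,0,0],"dr": [0,0,0],"claw": 0},
])

```text
t: 11.15
position: [593.4, -65.5, 61.5]
eef_rot: [0.001, 0.668, 0.744, -0.001]
contact_force: [-0.4, 4.6, -0.5]
gripper_width: 20.5
```

Emit:
step_arm([
  {"translation": [-0.002,0,0],"dr": [0,0,0],"claw": 0},
  {"translation": [-0.004,0,0],"dr": [0,0,0],"claw": 0},
  {"translation": [-0.004,0,0],"dr": [0,0,0],"claw": 0},
])

```text
t: 11.4
position: [593.8, -69.7, 61.6]
eef_rot: [0.001, 0.668, 0.744, -0.001]
contact_force: [-0.9, 4.0, -0.9]
gripper_width: 20.6
```

Emit:
step_arm([
  {"translation": [-0.002,0,0],"dr": [0,0,0],"claw": 0},
  {"translation": [-0.004,0,0],"dr": [0,0,0],"claw": 0},
  {"translation": [-0.004,0,0],"dr": [0,0,0],"claw": 0},
])

```text
t: 11.65
position: [594.1, -73.8, 61.6]
eef_rot: [0.001, 0.668, 0.744, -0.001]
contact_force: [-1.0, 3.8, -0.8]
gripper_width: 20.6
```

Emit:
step_arm([
  {"translation": [-0.002,0,0],"dr": [0,0,0],"claw": 0},
  {"translation": [-0.004,0,0],"dr": [0,0,0],"claw": 0},
  {"translation": [-0.004,0,0],"dr": [0,0,0],"claw": 0},
])

```text
t: 11.9
position: [594.5, -78.0, 61.6]
eef_rot: [0.001, 0.668, 0.744, -0.001]
contact_force: [-1.5, 4.7, -0.7]
gripper_width: 20.9
```

Emit:
step_arm([
  {"translation": [-0.002,0,0],"dr": [0,0,0],"claw": 0},
  {"translation": [-0.004,0,0],"dr": [0,0,0],"claw": 0},
  {"translation": [-0.004,0,0],"dr": [0,0,0],"claw": 0},
])

```text
t: 12.15
position: [594.9, -82.2, 61.6]
eef_rot: [0.001, 0.668, 0.744, -0.001]
contact_force: [-0.8, 4.2, -0.2]
gripper_width: 20.7
```

Emit:
step_arm([
  {"translation": [-0.002,0,0],"dr": [0,0,0],"claw": 0},
  {"translation": [-0.004,0,0],"dr": [0,0,0],"claw": 0},
  {"translation": [-0.004,0,0],"dr": [0,0,0],"claw": 0},
])

```text
t: 12.4
position: [595.3, -85.0, 61.4]
eef_rot: [0.001, 0.668, 0.744, -0.001]
contact_force: [-0.4, 5.5, -0.6]
gripper_width: 20.7
```

The last step moved less and the force rose, so this may be the stop. Smaller steps now.

Emit:
step_arm([
  {"translation": [-0.001,0,0],"dr": [0,0,0],"claw": 0},
  {"translation": [-0.002,0,0],"dr": [0,0,0],"claw": 0},
  {"translation": [-0.002,0,0],"dr": [0,0,0],"claw": 0},
])

```text
t: 12.65
position: [595.4, -85.1, 61.2]
eef_rot: [-0.001, 0.668, 0.745, -0.0]
contact_force: [-0.2, 7.0, -1.2]
gripper_width: 21.0
```

Emit:
step_arm([
  {"translation": [-0.001,0,0],"dr": [0,0,0],"claw": 0},
  {"translation": [-0.003,0,0],"dr": [0,0,0],"claw": 0},
  {"translation": [-0.003,0,0],"dr": [0,0,0],"claw": 0},
])

```text
t: 12.9
position: [595.8, -85.5, 60.8]
eef_rot: [-0.002, 0.667, 0.745, 0.001]
contact_force: [0.0, 7.5, -1.1]
gripper_width: 20.8
```

Emit:
step_arm([
  {"translation": [-0.002,0,0],"dr": [0,0,0],"claw": 0},
  {"translation": [-0.004,0,0],"dr": [0,0,0],"claw": 0},
  {"translation": [-0.005,0,0],"dr": [0,0,0],"claw": 0},
  {"translation": [-0.005,0,0],"dr": [0,0,0],"claw": 0},
])

```text
t: 13.23
position: [596.4, -86.2, 60.2]
eef_rot: [-0.004, 0.666, 0.746, 0.003]
contact_force: [-0.5, 9.7, -2.6]
gripper_width: 21.2
```

Emit:
step_arm([
  {"translation": [-0.004,0,0],"dr": [0,0,0],"claw": 0},
  {"translation": [-0.006,0,0],"dr": [0,0,0],"claw": 0},
  {"translation": [-0.007,0,0],"dr": [0,0,0],"claw": 0},
  {"translation": [-0.007,0,0],"dr": [0,0,0],"claw": 0},
  {"translation": [-0.007,0,0],"dr": [0,0,0],"claw": 0},
])

```text
t: 13.65
position: [597.4, -87.2, 59.3]
eef_rot: [-0.008, 0.665, 0.747, 0.005]
contact_force: [1.1, 12.9, -2.7]
gripper_width: 21.1
```

```bash
python3 - <<'E'
from h import *
a=env.capture("top")[150:225,250:350];b=env.capture("side")[165:235,250:350]
cv2.imwrite("pics/c10.png",np.vstack([cv2.resize(a,(400,300),interpolation=2),cv2.resize(b,(400,280),interpolation=2)]))
s=env.read_state();print(s["gripper_width"],s["position"],s["eef_rot"],s["contact_force"])
E
```

```text
20.66958946490943 [597.40084229 -87.26533968  59.29998129] [-0.00751416  0.66526656  0.74655072  0.00509465] [ 0.36430028 10.85385854 -1.82703272]
```

View pics/c10.png

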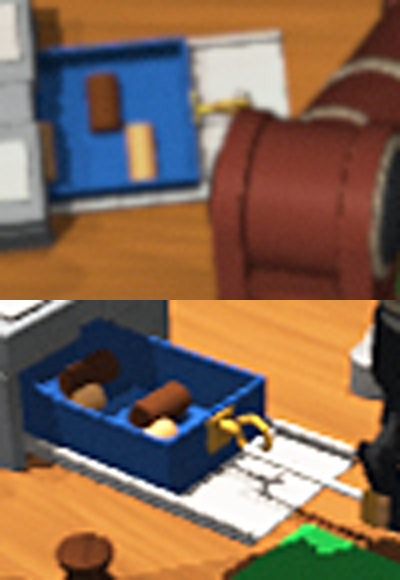

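Emit:
step_arm([
  {"translation": [-0.005,0,0],"dr": [0,0,0],"claw": 0},
  {"translation": [-0.007,0,0],"dr": [0,0,0],"claw": 0},
  {"translation": [-0.008,0,0],"dr": [0,0,0],"claw": 0},
  {"translation": [-0.008,0,0],"dr": [0,0,0],"claw": 0},
  {"translation": [-0.008,0,0],"dr": [0,0,0],"claw": 0},
  {"translation": [-0.008,0,0],"dr": [0,0,0],"claw": 0},
])

```text
t: 14.25
position: [598.0, -88.0, 58.4]
eef_rot: [-0.012, 0.664, 0.748, 0.008]
contact_force: [-0.0, 13.2, -0.2]
gripper_width: 20.9
```

```bash
python3 - <<'E'
from h import *
from scipy.spatial.transform import Rotation as R
s=env.read_state();q=s["eef_rot"];M=R.from_quat(np.roll(q,-1));print(s["position"],s["contact_force"],M.as_matrix().round(3))
T=R.from_matrix(np.array([[-.110,.994,0],[.994,.110,0],[0,0,-1]]).T.T)
print("rotvec to level, tool, /90deg",(M.inv()*T).as_rotvec()/np.pi*2)
E
```

```text
[597.9962067  -87.99895422  58.37614166] [-1.10813105e-02  1.31911563e+01 -2.10900211e-01] [[-0.119  0.993 -0.008]
 [ 0.993  0.119  0.028]
 [ 0.028 -0.004 -1.   ]]
rotvec to level, tool, /90deg [-0.00276687 -0.01796463  0.00578556]
```

The pull is 13 N and the tray is about 3 mm into the stop, well over the 4 N needed. I'll ease forward to centre the tip in the ring and level out.

Emit:
step_arm([
  {"translation": [0.003,0,-0.001],"dr": [-0.001,-0.005,0.001],"claw": 0},
  {"translation": [0.006,0,-0.002],"dr": [-0.002,-0.01,0.002],"claw": 0},
  {"translation": [0.009,0,-0.003],"dr": [-0.003,-0.018,0.004],"claw": 0},
  {"translation": [0.011,0,-0.003],"dr": [-0.003,-0.018,0.004],"claw": 0},
  {"translation": [0.011,0,-0.003],"dr": [-0.003,-0.018,0.004],"claw": 0},
  {"translation": [0.011,0,-0.003],"dr": [-0.003,-0.018,0.004],"claw": 0},
])

```text
t: 14.75
position: [596.8, -78.3, 61.9]
eef_rot: [0.001, 0.666, 0.746, -0.0]
contact_force: [0.5, 0.3, -1.4]
gripper_width: 20.8
```

```bash
python3 - <<'E'
from h import *
a=env.capture("top")[165:205,270:320];b=env.capture("side")[180:230,280:330]
cv2.imwrite("pics/c11.png",np.hstack([cv2.resize(a,(350,280),interpolation=2),cv2.resize(b,(400,400),interpolation=2)[60:340]]))
s=env.read_state();print(s["position"],s["eef_rot"],s["contact_force"])
E
```

```text
[596.7423032  -78.26486441  61.74628924] [ 6.70482494e-04  6.66455139e-01  7.45544804e-01 -2.09293525e-04] [ 0.4860496   0.56424291 -0.42994289]
```

There's no contact force now. I'll withdraw sideways in steps and check the force.

Emit:
step_arm([
  {"translation": [0,-0.004,0],"dr": [0,0,0],"claw": 0},
  {"translation": [0,-0.008,0],"dr": [0,0,0],"claw": 0},
  {"translation": [0,-0.012,0],"dr": [0,0,0],"claw": 0},
  {"translation": [0,-0.014,0],"dr": [0,0,0],"claw": 0},
])

```text
t: 15.18
position: [581.7, -80.3, 61.7]
eef_rot: [0.0, 0.667, 0.745, -0.001]
contact_force: [0.5, 0.5, -1.6]
gripper_width: 21.0
```

Emit:
step_arm([
  {"translation": [0,-0.005,0],"dr": [0,0,0],"claw": 0},
  {"translation": [0,-0.01,0],"dr": [0,0,0],"claw": 0},
  {"translation": [0,-0.016,0],"dr": [0,0,0],"claw": 0},
  {"translation": [0,-0.022,0],"dr": [0,0,0],"claw": 0},
  {"translation": [0,-0.03,0],"dr": [0,0,0],"claw": 0},
  {"translation": [0,-0.036,0],"dr": [0,0,0],"claw": 0},
  {"translation": [0,-0.036,0],"dr": [0,0,0],"claw": 0},
])

```text
t: 15.77
position: [543.9, -84.6, 61.7]
eef_rot: [-0.001, 0.667, 0.745, -0.001]
contact_force: [0.4, 0.1, -1.1]
gripper_width: 20.7
```

```bash
python3 - <<'E'
from h import *
np.set_printoptions(precision=1,suppress=True)
env.capture("top");env.capture("side")
U={}
for n in("top","side"):
  for l in("hook_end","ring","tray"):
    U[n,l]=[(round(d["p"],2),d["uv"]) for d in env.pinpoint(l,n)];print(n,l,U[n,l])
for l in("ring","tray"):
  if U["top",l] and U["side",l]:print(l,tri([U["top",l][0][1]],[U["side",l][0][1]]))
s=env.read_state();print(s["position"],s["eef_rot"],s["contact_force"])
E
```

```text
top hook_end [(0.79, [484.1, 279.7]), (0.68, [389.9, 294.2]), (0.68, [349.8, 192.9])]
top ring [(0.59, [307.5, 174.9]), (0.26, [262.2, 178.7])]
top tray [(0.74, [267.6, 186.0])]
side hook_end [(0.97, [304.2, 202.9]), (0.9, [277.3, 326.0]), (0.58, [225.6, 148.5])]
side ring [(0.69, [271.0, 238.9]), (0.66, [312.7, 196.7])]
side tray []
ring [[ 588.2  140.7 -125. ]]
[546.3 -84.1  61.7] [ 0.   0.7  0.7 -0. ] [-0.6 -0.6 -1.5]
```

The hook is free of the ring, and the ring has moved about 100 mm out. Back over the mat.

Emit:
step_arm([
  {"translation": [-0.02,-0.01,-0.005],"dr": [0,0,0],"claw": 0},
  {"translation": [-0.045,-0.023,-0.005],"dr": [0,0,0],"claw": 0},
  {"translation": [-0.07,-0.035,-0.005],"dr": [0,0,0],"claw": 0},
  {"translation": [-0.095,-0.048,-0.005],"dr": [0,0,0],"claw": 0},
  {"translation": [-0.11,-0.055,0],"dr": [0,0,0],"claw": 0},
  {"translation": [-0.115,-0.058,0.005],"dr": [0,0,0],"claw": 0},
  {"translation": [-0.115,-0.058,0.012],"dr": [0,0,0],"claw": 0},
  {"translation": [-0.115,-0.058,0.018],"dr": [0,0,0],"claw": 0},
  {"translation": [-0.115,-0.058,0.022],"dr": [0,0,0],"claw": 0},
  {"translation": [-0.115,-0.058,0.022],"dr": [0,0,0],"claw": 0},
  {"translation": [-0.115,-0.058,0.022],"dr": [0,0,0],"claw": 0},
])

```text
t: 17.08
position: [501.9, -203.2, 39.3]
eef_rot: [-0.0, 0.666, 0.746, -0.0]
contact_force: [0.3, -0.8, 0.1]
gripper_width: 20.9
```

Emit:
step_arm([
  {"translation": [0,0,0.002],"dr": [0,0,0],"claw": 0},
  {"translation": [0,0,0.004],"dr": [0,0,0],"claw": 0},
  {"translation": [0,0,0.005],"dr": [0,0,0],"claw": 0},
  {"translation": [0,0,0.006],"dr": [0,0,0],"claw": 0},
  {"translation": [0,0,0.006],"dr": [0,0,0],"claw": 0},
])

```text
t: 17.5
position: [502.7, -202.2, 36.2]
eef_rot: [0.0, 0.665, 0.747, 0.001]
contact_force: [-3.8, 3.4, 19.3]
gripper_width: 20.6
```

The hook is down on the mat, touching about 3 mm early because of a small slip in the grip. Release and rise.

Emit:
step_arm([
  {"translation": [0,0,-0.001],"dr": [0,0,0],"claw": 30},
  {"translation": [0,0,-0.001],"dr": [0,0,0],"claw": 45},
  {"translation": [0,0,-0.001],"dr": [0,0,0],"claw": 55},
  {"translation": [0,0,-0.001],"dr": [0,0,0],"claw": 55},
  {"translation": [0,0,-0.001],"dr": [0,0,0],"claw": 55},
  {"translation": [0,0,-0.01],"dr": [0,0,0],"claw": 55},
  {"translation": [0,0,-0.03],"dr": [0,0,0],"claw": 55},
  {"translation": [0,0,-0.06],"dr": [0,0,0],"claw": 55},
  {"translation": [0,0,-0.1],"dr": [0,0,0],"claw": 55},
  {"translation": [0,0,-0.14],"dr": [0,0,0],"claw": 55},
  {"translation": [0,0,-0.18],"dr": [0,0,0],"claw": 55},
  {"translation": [0,0,-0.2],"dr": [0,0,0],"claw": 55},
  {"translation": [0,0,-0.2],"dr": [0,0,0],"claw": 55},
])

```text
t: 18.58
position: [504.7, -204.3, 242.1]
eef_rot: [0.006, 0.665, 0.747, 0.003]
contact_force: [0.1, -0.3, -0.3]
gripper_width: 47.3
```

Emit:
step_arm([
  {"translation": [-0.04,-0.01,0],"dr": [0,0,0],"claw": 55},
  {"translation": [-0.08,-0.01,0],"dr": [0,0,0],"claw": 55},
  {"translation": [-0.12,-0.01,0],"dr": [0,0,0],"claw": 55},
  {"translation": [-0.16,-0.01,0],"dr": [0,0,0],"claw": 55},
  {"translation": [-0.2,-0.01,0],"dr": [0,0,0],"claw": 55},
  {"translation": [-0.24,-0.01,0],"dr": [0,0,0],"claw": 55},
  {"translation": [-0.25,-0.01,0],"dr": [0,0,0],"claw": 55},
  {"translation": [-0.25,-0.01,0],"dr": [0,0,0],"claw": 55},
])

```text
t: 19.25
position: [520.6, -458.4, 241.1]
eef_rot: [0.005, 0.668, 0.744, 0.001]
contact_force: [-0.3, -0.4, -0.3]
gripper_width: 46.5
```

```bash
python3 - <<'E'
from h import *
np.set_printoptions(precision=1,suppress=True)
env.capture("top");env.capture("side")
for l in("hook","hook_end","hook_grip","ring","tray","bed"):
  z={"hook":4,"hook_end":18,"hook_grip":18,"ring":45,"tray":3,"bed":0}[l]
  for n in("top","side"):
    print(l,n,[(round(d["p"],2),plane(n,[d["uv"]],z)[0][:2]) for d in env.pinpoint(l,n)])
im=env.capture("top");hsv=cv2.cvtColor(im,cv2.COLOR_BGR2HSV)
d=max(env.outline_of("hook","top"),key=lambda d:-abs(d["uv"][1]-205)-abs(d["uv"][0]-385))
m=d["mask"];pts=cv2.findNonZero(m.astype(np.uint8));b=cv2.boundingRect(pts);print("hook mask",d["uv"],b)
b=cv2.boxPoints(cv2.minAreaRect(pts));print(plane("top",b,18))
# blue tray extents
t=cv2.inRange(hsv,(100,120,50),(125,255,255));t[:140]=0;t[215:]=0;t[:,:250]=0;t[:,330:]=0
b=cv2.boxPoints(cv2.minAreaRect(cv2.findNonZero(t)));print("tray rim",plane("top",b,58))
s=env.read_state();print(s["t"],s["position"],s["contact_force"])
E
```

```text
hook top [(0.62, array([ 508. , -218.7]))]
hook side [(0.75, array([ 497.8, -220.9])), (0.68, array([ 405. , -497.2])), (0.64, array([ 324.1, -245.9]))]
hook_end top [(0.82, array([515.6, -55.9])), (0.72, array([ 249.8, -542.2])), (0.35, array([ 742.4, -182.5]))]
hook_end side [(0.88, array([516.4, -39.5])), (0.72, array([ 194.2, -204.6]))]
hook_grip top [(0.8, array([ 392.5, -490.1])), (0.6, array([ 502. , -190.6]))]
hook_grip side [(0.91, array([ 503.4, -200.4])), (0.8, array([ 394.7, -502. ])), (0.72, array([ 295.8, -251.3]))]
ring top [(0.93, array([591.5,  84.1])), (0.24, array([ 497.4, -214.3]))]
ring side [(0.82, array([603.3,  81.9])), (0.66, array([ 654.9, -365.1]))]
tray top [(0.91, array([566.1, 225.6]))]
tray side [(0.87, array([567.9, 218.7]))]
bed top [(0.68, array([582.2, 239. ])), (0.34, array([513.8, -47.9]))]
bed side []
hook mask [381.2, 204.9] (341, 200, 67, 12)
[[ 514.7  -45.7   18. ]
 [ 523.  -283.2   18. ]
 [ 486.3 -283.    18. ]
 [ 478.1  -46.6   18. ]]
tray rim [[640.7 253.2  58. ]
 [655.9 118.6  58. ]
 [521.7 103.1  58. ]
 [507.  235.6  58. ]]
20.05 [ 523.4 -453.8  243. ] [-0.3 -0.7  0.2]
```

```bash
python3 - <<'E'
from h import *
np.set_printoptions(precision=1,suppress=True)
for n in("top","side"):
    im=env.capture(n);hsv=cv2.cvtColor(im,cv2.COLOR_BGR2HSV)
    pr=proj(n,[[517,-53,18],[483,-57,18],[494,-155,18]]);print(n,"pred tip,bend,ferrule",pr.ravel())
    m=cv2.inRange(hsv,(0,0,120),(180,90,255));x0,y0=(pr.min(0)-14).astype(int);x1,y1=(pr.max(0)+14).astype(int)
    w=np.zeros_like(m);w[y0:y1,x0:x1]=m[y0:y1,x0:x1]
    k,l,st,c=cv2.connectedComponentsWithStats(w);j=[i for i in range(1,k) if st[i,4]>6]
    for i in j:
        p=np.argwhere(l==i)[:,::-1];print(st[i],"left",p[p[:,0].argmin()],"right",p[p[:,0].argmax()],"top",p[p[:,1].argmin()])
E
```

```text
top pred tip,bend,ferrule [342.9 200.4 344.  209.8 371.4 207.2]
[341 200  33  11 121] left [341 201] right [373 206] top [342 200]
side pred tip,bend,ferrule [326.  232.6 319.1 238.4 348.5 251.4]
[305 218  18   7  79] left [305 218] right [322 218] top [305 218]
[317 231  34  22 132] left [317 237] right [350 250] top [324 231]
[356 249   6   7  28] left [356 251] right [361 250] top [358 249]
```

The rod's pixels match a flat hook at rod height 18 mm in both views. Handing in.

```bash
python3 -c "
from plant import env
print(env.job_done())"
```

```text
the job is handed in; nothing more can be done
None
```

I pulled the tray out onto its stop and laid the hook back flat on the green mat. The job is handed in; the interface gives no verdict, so success is my reading of the last checks.

- **Pull:** Friction while sliding was about 4 N. After about 100 mm of travel the force climbed over the last 3 mm of motion to about 13 N, which fits the rubber stop. The highest reading was 13.2 N, well under the 25 N limit.
- **Tray:** I estimate its origin at about 15–20 mm outside the bed's end, from the tray rim seen in the top view. One ring reading put it nearer 9 mm, but both are outside. I did not measure whether it is level.
- **Hook:** The rod's pixels in both cameras match a flat hook at its resting height. The handle centre is near (503, -222) mm and the tip near (517, -53) mm, inside the mat limits. One side-view network reading of the tip was about 16 mm off, but the direct pixel check did not bear it out.
- **Placing:** The hook touched the mat about 3 mm early with 19 N, probably after slipping slightly in the grip. It was then released and the gripper moved clear.
- **Not seen:** The 12-picture limit ran out before unhooking, so that step and the placing were checked by force and measurement only. I did not re-measure the bystanders.

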